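Seat the hub end caps and hold the enabling lever

TASK

Press the end cap of each of the two bicycle hubs standing on steel plates straight down until it is fully home on its hub. Only then push the spring-loaded enabling lever of the bench press down to its middle position, where it is level and in line with the two fixed index arms beside it, and finish while still holding it there with the fingers; never push it right through towards its bottom stop, which would trip the press. Leave the tools and parts lying around where they are.

Things in the scene. Friction and masses are not known exactly. Their poses are not given: they have to be found in the camera images.
- front_hub: the short, front-wheel hub: a black hub with two 58 mm flanges, standing upright and fixed on an 80 x 80 x 12 mm steel plate; origin at the centre of the plate's underside on the table, on the hub's axis; z up. The hub's shoulder is 92 mm above the table
- rear_hub: the tall, rear-wheel hub: a black hub with two 60 mm flanges and a splined freewheel body above them, upright and fixed on an 80 x 80 x 12 mm steel plate; origin at the centre of the plate's underside on the table, on the hub's axis; z up. The hub's shoulder is 130 mm above the table
- front_cap (a joint): the short front hub's end cap along the axle: a plain aluminium cap, 26 mm across and 18 mm tall, captive on the upright axle stub. Value in m: 0 = farthest out, its top 122 mm above the table and a 12 mm gap of bright axle showing under it; 0.012 = fully home, its rim on the hub's shoulder and its top 110 mm above the table. Starts 6 to 12 mm short of home. Straight down is pressing on; it slides stiffly (about 5 N) and stays where it is left, against a solid stop at home
- front_cap_top (a point): centre of the flat top of the front hub's end cap, moves with the cap
- rear_cap (a joint): the tall rear hub's end cap along the axle: a plain aluminium cap, 26 mm across and 18 mm tall, captive on the upright axle stub. Value in m: 0 = farthest out, its top 160 mm above the table and a 12 mm gap of bright axle showing under it; 0.012 = fully home, its rim on the hub's shoulder and its top 148 mm above the table. Starts 6 to 12 mm short of home. Straight down is pressing on; it slides stiffly (about 5 N) and stays where it is left, against a solid stop at home
- rear_cap_top (a point): centre of the flat top of the rear hub's end cap, moves with the cap
- lever_stand: fixed stand of the enabling lever: a 165 x 70 x 12 mm steel foot with two grey cheeks 107 mm tall. Origin on the table, right under the middle of the lever's paddle when the lever is level; the stand's +x runs from there towards the hinge, which lies at 100 mm along +x, 95 mm above the table, its axis along the stand's y. Two fixed steel index arms reach out level from the cheeks on both sides of the lever, their tops 100 mm above the table
- enable_lever (a joint): the enabling lever's angle in rad: 0 = released, paddle raised 0.4 rad above level; 0.4 = level, the middle (enabled) position; 0.8 = bottom stop, 0.4 rad below level; more than about 0.65 trips the press. A spring lifts it back when let go: pressed down at the paddle it takes about 4 N to start, 8 N at level, 12 N at the bottom
- paddle_top (a point): middle of the upper face of the lever's black paddle (44 mm along the lever, 40 mm wide, 10 mm thick), 100 mm from the hinge axis; with the lever level it is 100 mm above the table and above the stand's origin, released it is about 139 mm high and 6 mm nearer the hinge
- bearing: bystander: loose steel bearing ring, 34 mm across and 10 mm high, origin under its centre
- grease_jar: bystander: loose white jar, 38 mm across and 50 mm high, origin under its centre
- mallet: bystander: loose hammer lying at the back of the bench
- wrench: bystander: loose wrench lying at the back of the bench
- press_bush: bystander: loose steel stepped bush, 44 mm across and 40 mm high, origin under its centre
There are look-alikes about, which are no part of the job. What is shaped like the rear_hub but orange or pink is not meant.

How it is judged:
By the outcome, as a careful person would: the job done as asked, in the order asked, and still so for the second after the job is handed in, while the arm keeps its last pose, push and grip.
It also fails if it takes over 40 s, if anything falls off the work surface, if the arm or the gripper's body presses on something with over 40 N, if the wrist force passes 120 N, or if a joint passes its speed limit or range.

ROBOT

A 6-joint arm with a two-finger parallel gripper is mounted at the origin on the work surface. World frame = base frame: x ahead of the robot, y to its left, z up, the work surface at z = 0. Lengths are in m, angles in degrees, forces in N, time in s.
With the tool pointing down it reaches from about 0.4 to 0.825 m from the base axis. Payload 7 kg.
Tool frame: the origin (TCP) lies midway between the tips of the shut fingers; the grasp point (between the pads) lies r.grasp_offset behind it (r.grasp_offset is the distance from the TCP to the grasp point, in m); x points along the fingers, z is the direction in which the jaws open and shut, and the axes are right-handed (so a half turn about x gives the same grasp; the last joint's range is limited). The gripper opens to 88 mm and grips with 3 to 60 N. Pads are 19 mm wide; open, the fingers measure 130 mm over their backs; the gripper's body (78 mm by 193 mm) begins 47 mm behind the grasp point.
Start: joints at [-56.832, 20.546, 0.682, 0, -70.136, -16.507], TCP at [0.194, -0.647, 0.227] pointing down, gripper open.
Joint ranges: [-176.03, 176.03], [-82.01, 121.73], [-58.28, 71.71], [-173.87, 95.51], [-174.79, -0.11], [-173.66, 173.66]. Speed limits (degrees/s): [136.94, 136.94, 172.46, 180, 180, 180].

INTERFACE

Orientations are given as [roll, pitch, yaw] about the fixed x, y, z axes, in that order (R = Rz(yaw) Ry(pitch) Rx(roll)).
In Python, from plant import readout, vision, close_job, r gives the robot as it stands.
- The arm moves only by the shell command python3 -m handwheel 'ROWS' [OPENING] [FORCE]. ROWS is JSON, a list that holds one entry, the list of rows, each a list of 4 numbers: the shift along the world's x, y, z in units of 40 mm (1.0 is 40 mm), then the turn about the world's z in units of 5 degrees (1.0 is 5 degrees). In form: [[[tx, ty, tz, roll], ...]]. A call has 1 to 8 rows; each row shifts and turns the pose as measured when the row begins; what a row does not reach is not made up. A row lasts 1/10 s, in which the tool goes at most 50 mm and 8.59 degrees, less where a joint would pass 70% of its speed; a pose out of reach is approached as far as the arm can. A call is refused whole if a number of a shift passes 1 or a number of a turn 1, either way. A call with a gripper value outside its range is refused whole. OPENING is the finger opening in mm, from 0 to 87.6, set as the call begins (- or left out, the last holds). The fingers move at their own pace and stop on an object; FORCE is the grip in N (left out, the last holds). Time passes only in rows, so rows that do not move let the fingers close. It gives the time, the measured TCP pose, the force and the opening at its end, in the units of the state.
- readout.get_state(): the state, without advancing time (a new reading comes with each control period).
- vision.capture(name): name is "side" or "top" or "wrist"; returns the picture (400x640x3 uint8, blue, green, red); there is no depth.
- vision.get_calibration(name): a dict with "intrinsics" (3x3 intrinsics, pixels), "pose" (4x4, takes a point from camera to world coordinates). Camera axes: x right, y up, looking along -z (the intrinsics and any distortion apply to the point x, -y, -z); pixel columns grow to the right and rows downward; lengths in m; the calibration is good to about 2 mm. A picture is of the moment at which its call begins: read the wrist's pose just before it. get_calibration takes no time and is no camera call; for the wrist camera it gives the pose at the moment of the call.
- close_job(): hands the job in, once; it reports no verdict.
The state is a dict: "time_s": time; "joints": joint angles; "qd": joint speeds; "joint_torque": joint torques, N m; "tcp_pos": TCP position; "eef_rot": TCP orientation; "contact_force": force on the tool from outside, world axes, zero at the start; "moment": the same for the moment, N m; "gripper_width": finger opening in m.
Only numpy, scipy, OpenCV 4.12 (cv2) and the standard library are available. Lean on these libraries where they do the work, as an engineer would, in place of code of your own. Each camera call takes 0.05 s, during which the arm holds its last target.

## Working session

There is one attempt and no reset: what is moved stays moved. The work goes in short steps, Python scripts to look and compute and a shell command to move; the robot and the scene stay as the last step left them, time stands still between calls to the robot, and variables do not carry over. Pictures are saved under pics/ and viewed, and the job is handed in when it is done.

```bash
ls; mkdir -p pics; python3 - <<'E'
from plant import readout, vision, r
import cv2
s=readout.get_state()
print({k:s[k] for k in('time_s','tcp_pos','eef_rot','contact_force','gripper_width')}, r.grasp_offset)
for n in('side','top','wrist'):
    c=vision.get_calibration(n); print(n,c['intrinsics'],c['pose'],[k for k in c])
    cv2.imwrite(f'pics/{n}0.png',vision.capture(n))
E
```

```text
pics
{'time_s': 0.0, 'tcp_pos': array([ 0.19338009, -0.6462004 ,  0.22563803]), 'eef_rot': array([  5.13449118,  89.9059915 , 111.79241347]), 'contact_force': array([-0.21096576, -0.4852684 , -0.05010073]), 'gripper_width': 0.08761667204448889} 0.0188
side [[438.33944193   0.         321.70689706]
 [  0.         438.33944193 202.92845875]
 [  0.           0.           1.        ]] [[-0.90016048  0.29167102 -0.32347971  0.22392935]
 [-0.43542026 -0.62130152  0.651455    0.70738544]
 [-0.01096789  0.72726367  0.68627055  0.84031663]
 [ 0.          0.          0.          1.        ]] ['intrinsics', 'pose']
top [[441.29322679   0.         325.9821992 ]
 [  0.         441.29322679 204.54101508]
 [  0.           0.           1.        ]] [[ 1.68955566e-02  9.80420384e-01 -1.96189732e-01  3.70020235e-01]
 [-9.99856949e-01  1.67217628e-02 -2.54234817e-03  7.04162834e-03]
 [ 7.88068182e-04  1.96204621e-01  9.80562658e-01  1.11295102e+00]
 [ 0.00000000e+00  0.00000000e+00  0.00000000e+00  1.00000000e+00]] ['intrinsics', 'pose']
wrist [[312.54013509   0.         319.30661189]
 [  0.         312.54013509 197.99529963]
 [  0.           0.           1.        ]] [[-0.28623486 -0.92587758 -0.24661773  0.12788065]
 [ 0.95815721 -0.2760293  -0.07577985 -0.66570779]
 [ 0.00208914 -0.25798939  0.96614549  0.38378358]
 [ 0.          0.          0.          1.        ]] ['intrinsics', 'pose']
```

View pics/top0.png

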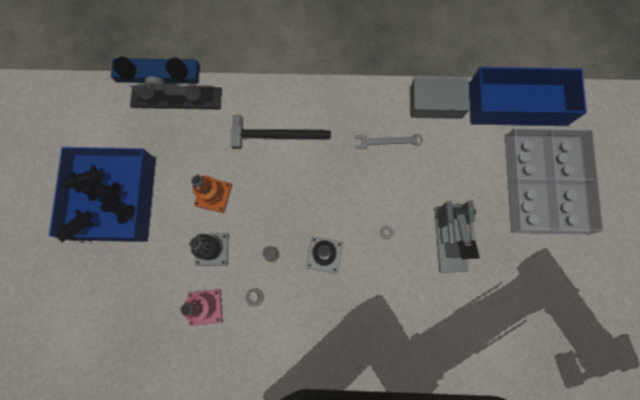

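View pics/side0.png

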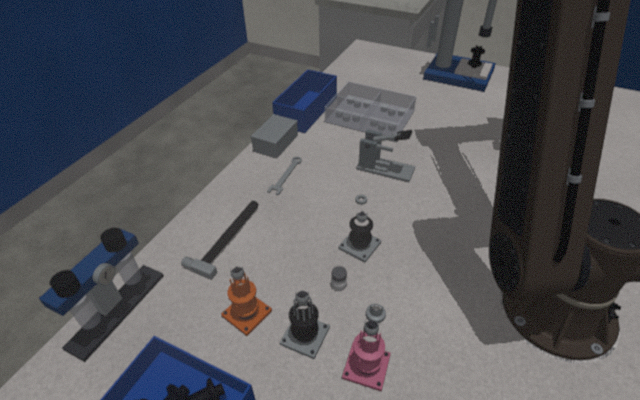

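View pics/wrist0.png

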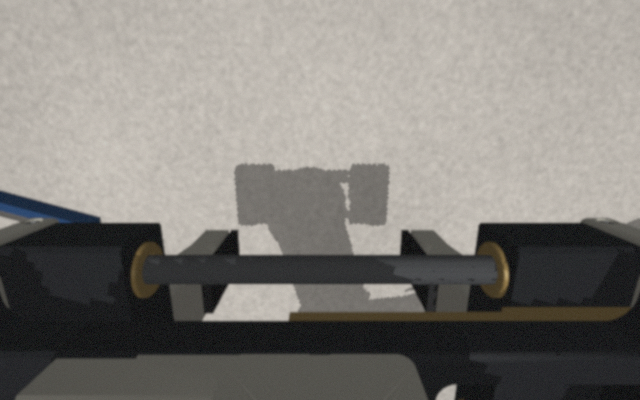

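The top view shows three tall hubs: orange (210,192), black (207,247) and pink (203,307). The black one at (207,247) is the rear hub, since orange and pink are excluded. The short black hub at (324,253) is the front hub, and the lever stand is at (457,237). I'll confirm these in enlarged crops.

```bash
python3 - <<'E'
import cv2,numpy as np
t=cv2.imread('pics/top0.png');s=cv2.imread('pics/side0.png')
def crop(im,x,y,w,h,k):return cv2.resize(im[y:y+h,x:x+w],None,fx=k,fy=k,interpolation=cv2.INTER_CUBIC)
a=np.hstack([crop(t,185,215,64,60,6),crop(t,294,215,64,60,6)])
cv2.imwrite('pics/c1.png',a)
cv2.imwrite('pics/c2.png',crop(t,425,190,70,90,6))
cv2.imwrite('pics/c3.png',np.hstack([crop(s,270,280,66,80,6),crop(s,330,195,66,80,6)]))
cv2.imwrite('pics/c4.png',crop(s,345,115,80,75,8))
E
```

```text
(no output)
```

View pics/c1.png

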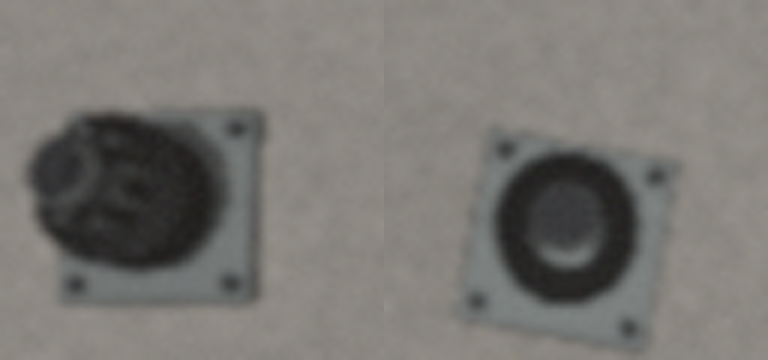

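View pics/c2.png

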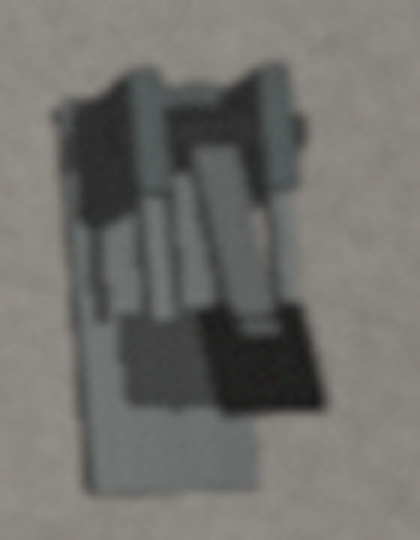

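View pics/c3.png

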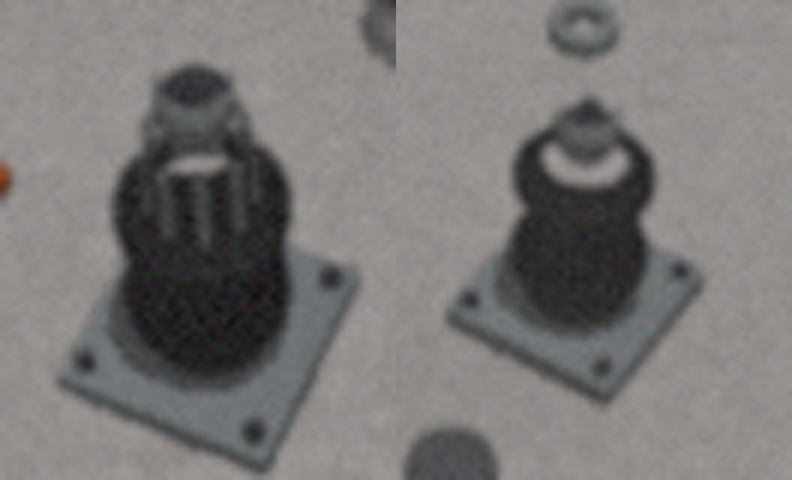

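View pics/c4.png

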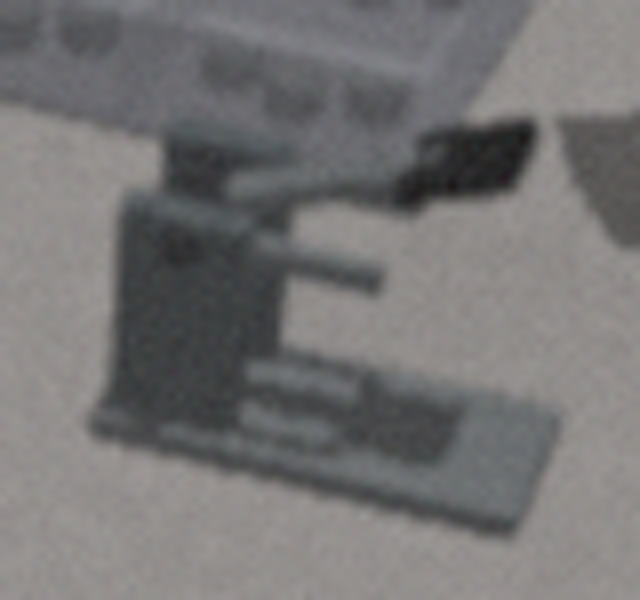

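The crops confirm the rear hub: black, splined, cap top at top px (195.3,243.7), plate-hole centre (211.2,249.3). The front hub has its cap top at (324.2,250.8) and hole centre (324.5,254.8). The lever's black paddle is centred near (468.6,249.2).

```bash
cat > h.py <<'E'
import numpy as np,cv2
from plant import vision
def ray(n,u,v,cal=None):
    c=cal or vision.get_calibration(n);K=c['intrinsics'];P=c['pose']
    d=np.array([(u-K[0,2])/K[0,0],-(v-K[1,2])/K[1,1],-1]);return P[:3,3],P[:3,:3]@d
def atz(n,u,v,z,cal=None):
    o,d=ray(n,u,v,cal);return o+d*(z-o[2])/d[2]
def proj(n,p,cal=None):
    c=cal or vision.get_calibration(n);K=c['intrinsics'];P=c['pose']
    q=P[:3,:3].T@(np.array(p)-P[:3,3]);q=q*[1,-1,-1];return (K@q)[:2]/q[2]
def tri(a,b):
    A=[];B=[]
    for n,u,v in(a,b):
        o,d=ray(n,u,v);d=d/np.linalg.norm(d);M=np.eye(3)-np.outer(d,d);A.append(M);B.append(M@o)
    return np.linalg.lstsq(np.vstack(A),np.hstack(B),rcond=None)[0]
E
python3 - <<'E'
from h import *
np.set_printoptions(precision=4,suppress=True)
T=lambda x,y,ox,oy,k=6:((x+.5)/k-.5+ox,(y+.5)/k-.5+oy)
for n,pts,o in(('rear',[(237,128),(77,284),(231,284)],(185,215)),('front',[(121,150),(272,177),(93,300),(245,328)],(294,215))):
    print(n,[atz('top',*T(x,y,*o),.012)[:2] for x,y in pts])
print('rear mid',atz('top',*T(157,206,185,215),.012),'cap.150',atz('top',*T(62,172,185,215),.151))
print('front mid',atz('top',*T(182.8,238.8,294,215),.012),'cap',atz('top',*T(181,215,294,215),.113))
print('side holes rear',[atz('side',*T(x,y,270,280),.012)[:2] for x,y in((333,277),(84,360),(254,431))])
print('side holes front',[atz('side',*T(x,y,330,195),.012)[:2] for x,y in((74,299),(284,271),(206,367))])
print('foot',[atz('top',*T(x,y,425,190),.012)[:2] for x,y in((60,105),(85,492),(258,488))])
print('paddle corners',[atz('top',*T(x,y,425,190),.139)[:2] for x,y in((197,305),(305,303),(325,408),(225,410),(262,356))])
print('side paddle',atz('side',*T(480,150,345,115,8),.139), tri(('top',*T(262,356,425,190)),('side',*T(480,150,345,115,8))))
print('side foot',[atz('side',*T(x,y,345,115,8),.012)[:2] for x,y in((92,422),(513,525),(560,410))])
E
```

```text
rear [array([0.5057, 0.2641]), array([0.4398, 0.3261]), array([0.4409, 0.2625])]
front [array([0.5003, 0.039 ]), array([ 0.4901, -0.0241]), array([0.4379, 0.0492]), array([ 0.4276, -0.0137])]
rear mid [0.4726 0.2953 0.012 ] cap.150 [0.4714 0.2943 0.151 ]
front mid [0.4638 0.0126 0.012 ] cap [0.4641 0.0129 0.113 ]
side holes rear [array([0.4424, 0.26  ]), array([0.5062, 0.326 ]), array([0.4414, 0.3243])]
side holes front [array([0.5028, 0.0357]), array([ 0.4293, -0.0162]), array([0.4395, 0.0463])]
foot [array([ 0.5884, -0.2662]), array([ 0.4262, -0.2714]), array([ 0.4291, -0.3427])]
paddle corners [array([ 0.4888, -0.2829]), array([ 0.4902, -0.3228]), array([ 0.4517, -0.3283]), array([ 0.4504, -0.2916]), array([ 0.4704, -0.3061])]
side paddle [ 0.4684 -0.3117  0.139 ] [ 0.4684 -0.3049  0.1435]
side foot [array([ 0.5888, -0.2634]), array([ 0.4276, -0.2729]), array([ 0.432 , -0.3446])]
```

```bash
python3 -m handwheel '[[[0.7,0.7,0,0],[0.7,0.9,0,0],[0.7,0.9,0,0],[0.7,0.9,0,0],[0.7,0.9,0,0],[0.7,0.9,0,0],[0.7,0.9,0,0],[0.5,0.9,0,0]]]' 0 30
python3 -m handwheel '[[[0.4,1,0,0],[0.4,1,0,0],[0.4,1,0,0],[0.3,1,0,0],[0.2,1,0,0],[0.1,1,0,0],[0,1,0,0]]]'
python3 - <<'E'
from plant import readout
s=readout.get_state();print(s['time_s'],s['tcp_pos'],s['eef_rot'],s['joints'],s['gripper_width'],s['contact_force'])
E
```

```text
time_s: 0.95
tcp_pos: [0.4113, -0.3584, 0.2216]
eef_rot: [25.4, 89.6, 131.5]
contact_force: [0.6, -0.6, -0.1]
gripper_width: 0.029
time_s: 1.65
tcp_pos: [0.4862, -0.0659, 0.2207]
eef_rot: [28.3, 89.6, 134.5]
contact_force: [0.6, 0.4, 0.1]
gripper_width: 0.0003
1.65 [ 0.48619191 -0.06589649  0.22066544] [ 28.2799812   89.57972232 134.46530178] [ 14.98662813   3.43400139 -22.04079821  -0.40457545 -64.73257304
 -88.62795433] 0.00030832640612369884 [0.56316593 0.36833533 0.06987181]
```

```bash
python3 -m handwheel '[[[-0.3,1,0,0],[-0.25,0.95,0,0],[0,0,0,0]]]'
python3 - <<'E'
from plant import readout
from h import *
s=readout.get_state();c=vision.get_calibration('wrist');cv2.imwrite('pics/w1.png',vision.capture('wrist'))
print(s['tcp_pos'],s['eef_rot'])
from scipy.spatial.transform import Rotation as R
print(R.from_euler('xyz',s['eef_rot'],degrees=True).as_matrix())
print('tcp px',proj('wrist',s['tcp_pos'],c))
for p in([.465,.0115,.113],[.465,.0115,.11]):print(proj('wrist',p,c))
import pickle;pickle.dump(c,open('w1.pkl','wb'))
E
```

```text
time_s: 1.95
tcp_pos: [0.4631, 0.0189, 0.2203]
eef_rot: [25.9, 89.6, 132.3]
contact_force: [1.1, -0.9, -0.0]
gripper_width: 0.0007
[0.46306266 0.01889825 0.22030823] [ 25.91323245  89.55194747 132.33771166]
[[-0.0052667  -0.95918426 -0.28273277]
 [ 0.00578038 -0.28276117  0.95917293]
 [-0.99996942  0.00341738  0.00703367]]
tcp px [318.50901998 244.33424395]
[309.15549516 195.38093582]
[309.23595622 194.545577  ]
```

View pics/w1.png

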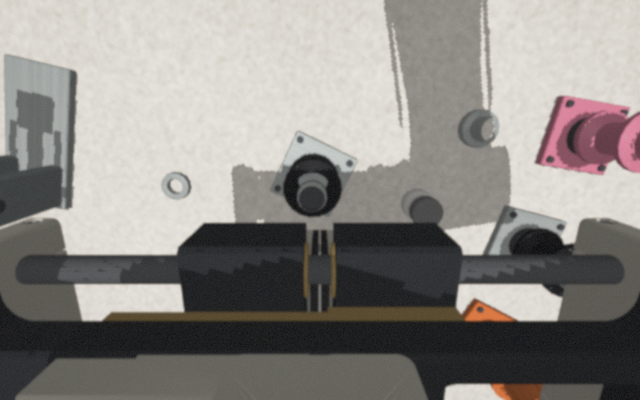

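```bash
python3 - <<'E'
import cv2
im=cv2.imread('pics/w1.png');cv2.imwrite('pics/w1c.png',cv2.resize(im[120:230,260:370],None,fx=5,fy=5,interpolation=cv2.INTER_CUBIC))
E
```

```text
(no output)
```

View pics/w1c.png

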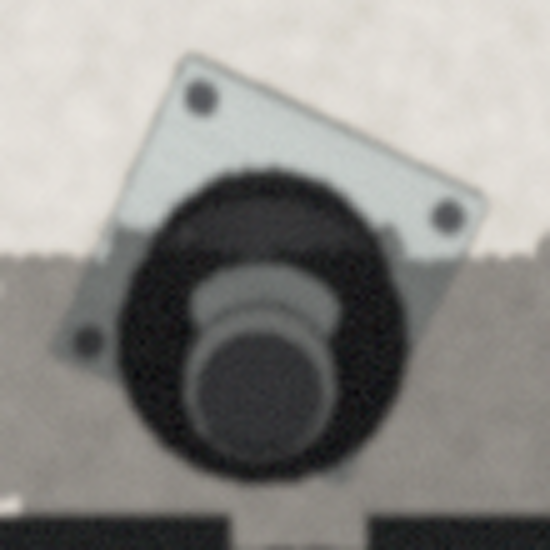

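The wrist crop shows the front cap top at px (311.6,197.0). The plate's opposite holes give a centre of (313.2,175.5).

```bash
python3 - <<'E'
from h import *
import pickle;c=pickle.load(open('w1.pkl','rb'))
print(atz('wrist',311.6,197,.116,c),atz('wrist',313.2,175.5,.012,c))
E
```

```text
[0.46504515 0.01379297 0.116     ] [0.46556596 0.01417136 0.012     ]
```

```bash
python3 -m handwheel '[[[0.05,-0.15,-0.6,0],[0,0,-0.6,0],[0,0,-0.6,0],[0,0,-0.2,0],[0,0,0,0]]]'
```

```text
time_s: 2.5
tcp_pos: [0.4663, 0.0092, 0.1389]
eef_rot: [13.3, 89.6, 119.7]
contact_force: [0.1, 0.7, 0.3]
gripper_width: 0.0007
```

```bash
python3 -m handwheel '[[[-0.03,0.09,-0.2,0],[0,0,-0.2,0],[0,0,-0.1,0],[0,0,0,0]]]'
python3 -m handwheel '[[[0,0,-0.08,0],[0,0,-0.08,0],[0,0,-0.08,0]]]'
```

```text
time_s: 2.9
tcp_pos: [0.4667, 0.0127, 0.1197]
eef_rot: [-18.1, 89.6, 88.2]
contact_force: [0.1, 0.7, 0.6]
gripper_width: 0.0004
time_s: 3.2
tcp_pos: [0.4672, 0.0128, 0.1111]
eef_rot: [-31.3, 89.6, 75.2]
contact_force: [-1.3, -0.4, 4.5]
gripper_width: 0.0002
```

```bash
python3 -m handwheel '[[[-0.03,0,-0.08,0],[0,0,-0.08,0]]]'
python3 -m handwheel '[[[0,0,-0.12,0],[0,0,-0.12,0]]]'
```

```text
time_s: 3.4
tcp_pos: [0.4677, 0.0127, 0.1097]
eef_rot: [-62.3, 89.6, 44.2]
contact_force: [-26.5, 5.8, 59.8]
gripper_width: 0.0007
time_s: 3.6
tcp_pos: [0.4678, 0.0128, 0.1095]
eef_rot: [-80.2, 89.5, 26.6]
contact_force: [-29.7, 6.3, 68.5]
gripper_width: 0.0003
```

```bash
python3 -m handwheel '[[[0,0,0.8,0],[0,0,0.9,0],[0,0,0.9,0],[0,0.5,0.5,0],[0,0.9,0,0],[0,0.9,0,0],[0,0.9,0,0],[0,0.9,0,0]]]'
python3 -m handwheel '[[[0.1,0.9,0,0],[0.05,0.9,0,0],[0,0,0,0]]]'
python3 - <<'E'
from plant import readout
from h import *
s=readout.get_state();print(s['tcp_pos'],s['eef_rot'],s['joints'])
c=vision.get_calibration('wrist');cv2.imwrite('pics/w2.png',vision.capture('wrist'))
import pickle;pickle.dump(c,open('w2.pkl','wb'))
print(proj('wrist',[.473,.2945,.151],c))
im=vision.capture('side');cv2.imwrite('pics/s2.png',im)
cv2.imwrite('pics/s2c.png',cv2.resize(im[195:275,330:396],None,fx=7,fy=7,interpolation=cv2.INTER_CUBIC))
E
```

```text
time_s: 4.4
tcp_pos: [0.4675, 0.1803, 0.2415]
eef_rot: [-74.2, 88.9, 32.2]
contact_force: [0.9, -1.0, -0.0]
gripper_width: 0.0003
time_s: 4.7
tcp_pos: [0.4734, 0.2594, 0.2404]
eef_rot: [-72.0, 88.8, 34.6]
contact_force: [-0.1, -0.7, -0.4]
gripper_width: 0.0002
[0.47341347 0.25939451 0.24038301] [-72.02004066  88.7928336   34.64088806] [  49.76720533    6.50224494  -16.24434573    0.34455892  -66.08843993
 -123.24273332]
[358.72624527 209.64792818]
```

View pics/w2.png

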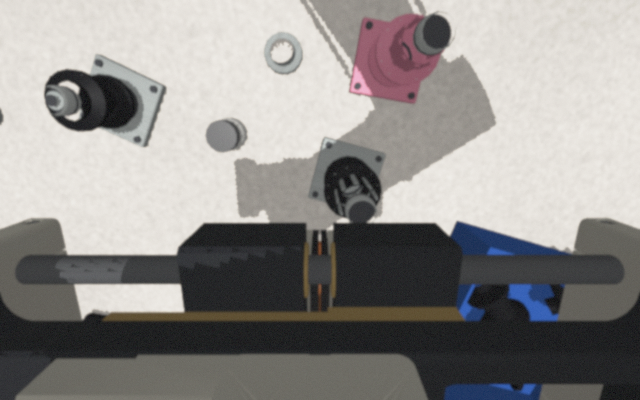

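View pics/s2c.png

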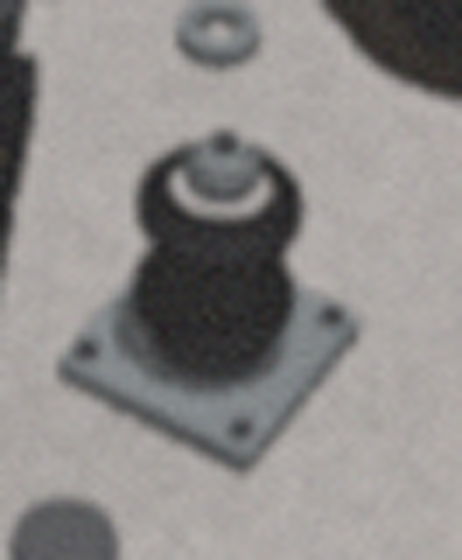

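```bash
python3 - <<'E'
import cv2,numpy as np
im=cv2.imread('pics/w2.png');f=lambda x,y:cv2.resize(im[y:y+90,x:x+80],None,fx=5,fy=5,interpolation=cv2.INTER_CUBIC)
cv2.imwrite('pics/w2c.png',np.hstack([f(25,50),f(310,135)]))
from h import *
import pickle;c=pickle.load(open('w2.pkl','rb'))
for z in(.110,.116,.098,.092):
    p=proj('wrist',[.4655,.0128,z],c);print(z,(p-[25,50])*5)
E
```

```text
0.11 [120.75338255 248.79110226]
0.116 [ 91.79007336 247.92754167]
0.098 [175.15052162 250.41298964]
0.092 [200.72486552 251.17550595]
```

View pics/w2c.png

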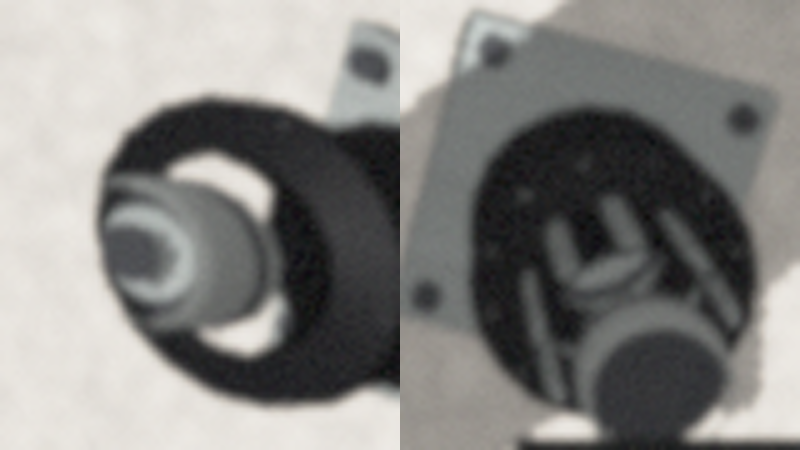

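The front cap now sits directly on its shoulder with no bright axle showing, and its top matches z≈0.110. The rear cap top is at wrist px (361.2,208.6).

```bash
python3 - <<'E'
from h import *
import pickle;c=pickle.load(open('w2.pkl','rb'))
for z in(.154,.158):print(atz('wrist',361.2,208.6,z,c))
# holes: TL(92,50) TR(342,118) BL(25,296)
f=lambda x,y:(310+(x+.5)/5-.5,135+(y+.5)/5-.5)
print(atz('wrist',*f(183.5,207),.012,c))
E
```

```text
[0.470741   0.29546807 0.154     ]
[0.46966046 0.29452649 0.158     ]
[0.47359721 0.29703369 0.012     ]
```

```bash
python3 -m handwheel '[[[0,0.6,0,0],[-0.03,0.29,-0.4,0],[0,0,-0.6,0],[0,0,-0.5,0],[0,0,0,0]]]'
```

```text
time_s: 5.3
tcp_pos: [0.4719, 0.2889, 0.1792]
eef_rot: [-70.2, 88.7, 36.2]
contact_force: [-0.8, 0.0, -0.1]
gripper_width: 0.0003
```

```bash
python3 -m handwheel '[[[0,0.16,-0.2,0],[0,0,-0.2,0],[0,0,0,0]]]'
python3 -m handwheel '[[[0,0,-0.1,0],[0,0,-0.1,0],[0,0,-0.08,0],[0,0,-0.05,0]]]'
```

```text
time_s: 5.6
tcp_pos: [0.4729, 0.2947, 0.1641]
eef_rot: [-69.8, 88.6, 36.4]
contact_force: [0.1, -0.7, -0.8]
gripper_width: 0.0005
time_s: 6.0
tcp_pos: [0.4737, 0.2952, 0.1524]
eef_rot: [-69.3, 88.4, 37.0]
contact_force: [-2.9, 0.1, 4.0]
gripper_width: 0.0005
```

```bash
python3 -m handwheel '[[[-0.03,0,-0.06,0],[0,0,-0.06,0]]]'
python3 -m handwheel '[[[0,0,-0.06,0],[0,0,-0.06,0]]]'
```

```text
time_s: 6.2
tcp_pos: [0.4734, 0.2954, 0.1484]
eef_rot: [-70.8, 88.3, 35.5]
contact_force: [-1.5, -0.8, 4.6]
gripper_width: 0.0005
time_s: 6.4
tcp_pos: [0.4736, 0.2955, 0.148]
eef_rot: [-72.4, 88.2, 34.0]
contact_force: [-12.4, -4.7, 29.9]
gripper_width: 0.0003
```

```bash
python3 -m handwheel '[[[0,0,-0.1,0],[0,0,-0.1,0]]]'
python3 -m handwheel '[[[0,0,0.7,0],[0,0,0.9,0],[0,0,0.7,0],[0,-0.5,0,0],[0,-0.9,0,0],[0,-1,0,0],[0,-1,0,0],[0,-1,0,0]]]'
python3 -m handwheel '[[[0,-1,0,0],[0,-1,0,0],[0,-1,0,0],[0,-1,0,0],[0,-1,0,0],[0,-1,0,0],[0,-1,0,0],[0,-1,0,0]]]'
python3 - <<'E'
from h import *
im=vision.capture('side');cv2.imwrite('pics/s3.png',im)
cv2.imwrite('pics/s3c.png',np.hstack([cv2.resize(im[y:y+80,x:x+66],None,fx=6,fy=6,interpolation=cv2.INTER_CUBIC) for x,y in((270,280),(330,195))]))
E
```

```text
time_s: 6.6
tcp_pos: [0.4737, 0.2955, 0.1479]
eef_rot: [-74.1, 88.0, 32.4]
contact_force: [-17.8, -6.5, 40.3]
gripper_width: 0.0003
time_s: 7.4
tcp_pos: [0.4699, 0.1172, 0.239]
eef_rot: [-67.7, 88.1, 39.2]
contact_force: [1.1, -0.5, 0.2]
gripper_width: 0.0006
time_s: 8.2
tcp_pos: [0.4618, -0.2163, 0.2314]
eef_rot: [-56.0, 88.1, 50.9]
contact_force: [2.3, 0.9, 0.0]
gripper_width: 0.0001
```

View pics/s3c.png

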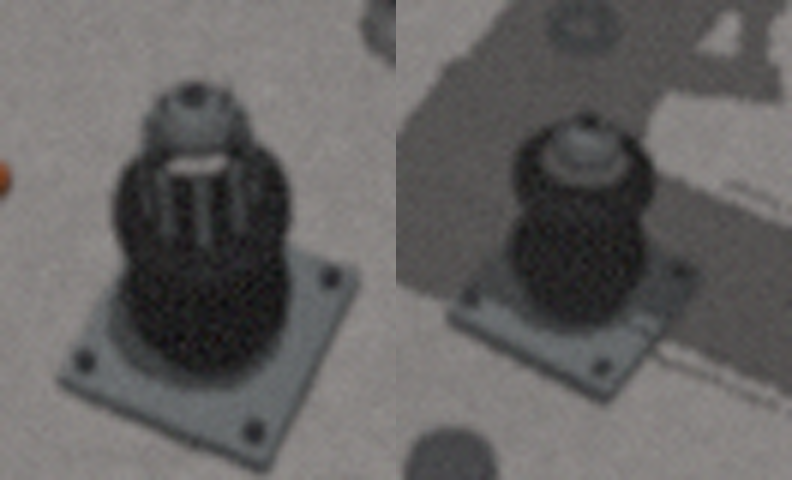

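Both caps sit lower than in the first side picture: the rear top moved from crop row 65 to about row 85, and the front from 100 to about 115. Neither shows a gap. Next is the lever.

```bash
python3 - <<'E'
from plant import readout
from h import *
s=readout.get_state();print(s['tcp_pos'],s['eef_rot'],s['joints'])
c=vision.get_calibration('wrist');cv2.imwrite('pics/w3.png',vision.capture('wrist'))
import pickle;pickle.dump(c,open('w3.pkl','wb'))
print(c['pose'][:3,3],proj('wrist',[.47,-.307,.139],c))
E
```

```text
[ 0.4614431  -0.22058467  0.23089004] [-55.33811752  88.25132748  51.4873437 ] [ -4.68690431   4.61960512 -18.87121089  -1.5958237  -65.5439207
 -67.83917218]
[ 0.39291948 -0.24376456  0.3871307 ] [211.16970356 177.70379128]
```

View pics/w3.png

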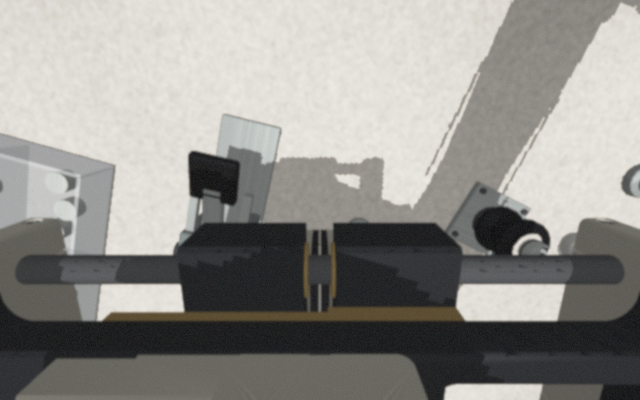

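```bash
python3 - <<'E'
from h import *
import pickle;c=pickle.load(open('w3.pkl','rb'))
for p in((190,152),(239,162),(236,205),(190,195),(214,178)):print(atz('wrist',*p,.139,c)[:2])
for p in((226,114),(280,126)):print('foot',atz('wrist',*p,.012,c)[:2])
E
```

```text
[ 0.45433714 -0.32694367]
[ 0.45110136 -0.28838891]
[ 0.48695786 -0.28284892]
[ 0.48919104 -0.32067108]
[ 0.46959262 -0.30477531]
foot [ 0.4305578  -0.33782535]
foot [ 0.42570893 -0.27484211]
```

```bash
python3 -m handwheel '[[[0.1,-0.7,0,0],[0,-0.9,0,0],[0,-0.5,0,0],[0,0,-0.5,0],[0,0,-0.6,0],[0,0,-0.3,0],[0,0,0,0]]]'
```

```text
time_s: 9.0
tcp_pos: [0.4614, -0.3046, 0.1664]
eef_rot: [-41.8, 88.1, 64.6]
contact_force: [-0.4, 0.2, -0.4]
gripper_width: 0.0004
```

```bash
python3 -m handwheel '[[[0.08,-0.02,-0.3,0],[0,0,-0.3,0],[0,0,-0.2,0],[0,0,0,0]]]'
python3 -m handwheel '[[[0,0,-0.15,0],[0,0,-0.15,0],[0,0,-0.1,0],[0,0,0,0]]]'
```

```text
time_s: 9.4
tcp_pos: [0.4663, -0.3053, 0.1342]
eef_rot: [-47.7, 88.1, 58.8]
contact_force: [-0.4, -0.3, 4.0]
gripper_width: 0.0004
time_s: 9.8
tcp_pos: [0.4666, -0.3059, 0.1204]
eef_rot: [-51.6, 88.2, 54.9]
contact_force: [-0.8, 1.0, 5.6]
gripper_width: 0.0003
```

```bash
python3 -m handwheel '[[[-0.05,0,-0.13,0],[0,0,-0.13,0],[0,0,-0.08,0],[0,0,0,0]]]'
python3 -m handwheel '[[[0,0,-0.07,0],[0,0,-0.05,0],[0,0,0,0]]]'
```

```text
time_s: 10.2
tcp_pos: [0.4651, -0.3061, 0.1096]
eef_rot: [-56.5, 88.1, 50.1]
contact_force: [-2.5, 1.4, 6.8]
gripper_width: 0.0006
time_s: 10.5
tcp_pos: [0.4648, -0.3061, 0.1069]
eef_rot: [-57.5, 88.2, 49.1]
contact_force: [-2.3, 1.6, 6.0]
gripper_width: 0.0004
```

```bash
python3 -m handwheel '[[[0,0,-0.08,0],[0,0,-0.08,0],[0,0,-0.04,0],[0,0,0,0]]]'
```

```text
time_s: 10.9
tcp_pos: [0.4644, -0.3061, 0.1019]
eef_rot: [-59.4, 88.2, 47.3]
contact_force: [-2.5, 1.7, 7.0]
gripper_width: 0.0001
```

```bash
python3 -m handwheel '[[[0,0,-0.07,0],[0,0,-0.03,0],[0,0,0,0],[0,0,0,0]]]'
python3 - <<'E'
from plant import readout
from h import *
im=vision.capture('side');cv2.imwrite('pics/s4.png',im)
cv2.imwrite('pics/s4c.png',cv2.resize(im[105:190,335:435],None,fx=8,fy=7,interpolation=cv2.INTER_CUBIC))
im=vision.capture('top');cv2.imwrite('pics/t4.png',im)
cv2.imwrite('pics/t4c.png',cv2.resize(im[190:280,425:495],None,fx=6,fy=6,interpolation=cv2.INTER_CUBIC))
im=vision.capture('wrist');cv2.imwrite('pics/w4.png',im)
s=readout.get_state();print(s['tcp_pos'],s['contact_force'])
E
```

```text
time_s: 11.3
tcp_pos: [0.4643, -0.3061, 0.1012]
eef_rot: [-62.0, 88.1, 44.7]
contact_force: [-3.0, 2.1, 6.9]
gripper_width: 0.0005
[ 0.46435387 -0.30613106  0.10127647] [-2.47966092  1.58889014  6.74252961]
```

View pics/s4c.png

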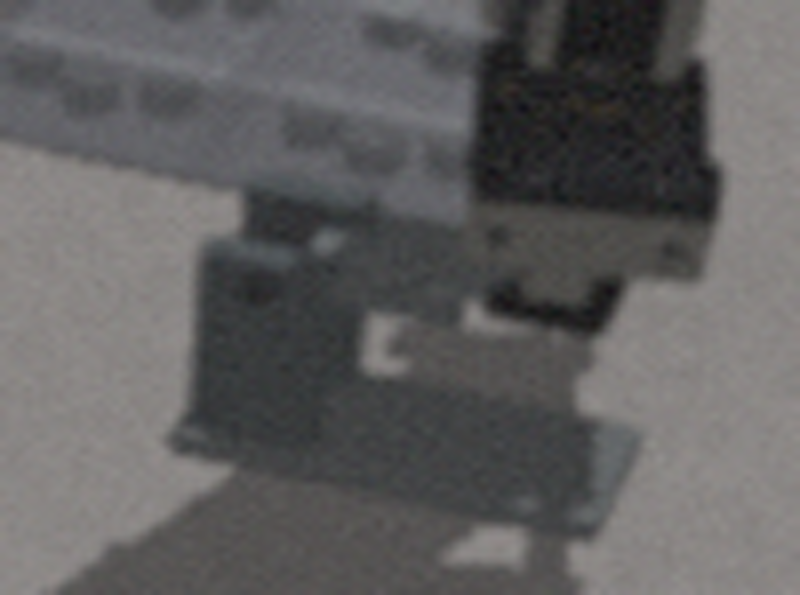

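View pics/t4c.png

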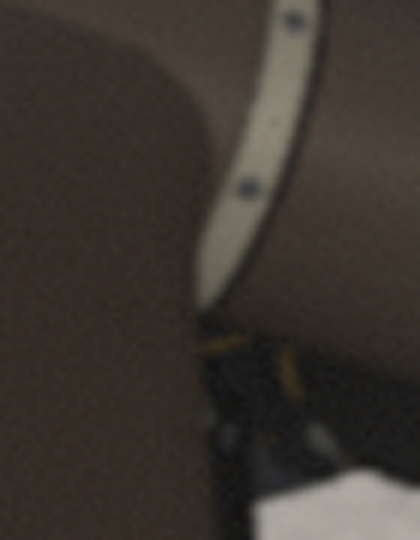

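View pics/w4.png

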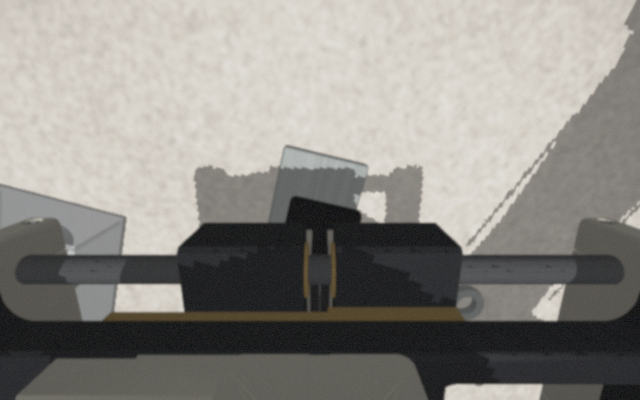

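```bash
python3 -m handwheel '[[[0,0,-0.06,0],[0,0,0,0],[0,0,0,0]]]'
```

```text
time_s: 11.75
tcp_pos: [0.4643, -0.3061, 0.1014]
eef_rot: [-64.2, 88.1, 42.6]
contact_force: [-2.7, 1.9, 7.1]
gripper_width: 0.0008
```

```bash
python3 -m handwheel '[[[0,0,-0.06,0],[0,0,-0.06,0]]]'
python3 - <<'E'
from plant import readout
from h import *
for i in range(3):
    s=readout.get_state();print(s['time_s'],s['tcp_pos'],s['contact_force'])
    c=vision.get_calibration('wrist');im=vision.capture('wrist')
s=readout.get_state();print(s['time_s'],s['tcp_pos'],s['contact_force'])
cv2.imwrite('pics/w5.png',cv2.resize(im[130:230,260:400],None,fx=5,fy=5,interpolation=cv2.INTER_CUBIC))
ex=np.array([.9988,.048,0]);ey=np.array([-.048,.9988,0]);o=np.array([.4645,-.306,0])
for a in(.35,.4,.45):
  th=a-.4
  for y in(-.02,.02):
    hx=-.122*np.cos(th)-.005*np.sin(th); hz=.095-.122*np.sin(th)+.005*np.cos(th)
    print(a,y,(proj('wrist',o+ex*(.1+hx)+ey*y+[0,0,hz],c)-[260,130])*5)
E
```

```text
time_s: 11.95
tcp_pos: [0.4642, -0.3061, 0.0984]
eef_rot: [-65.5, 88.1, 41.3]
contact_force: [-3.3, 1.5, 6.9]
gripper_width: 0.0006
11.95 [ 0.46418476 -0.30613799  0.09839852] [-3.34475037  1.52376373  6.9472959 ]
12.0 [ 0.46418879 -0.30613496  0.0982283 ] [-2.81520746  0.92394565  7.32809079]
12.05 [ 0.46421471 -0.30613544  0.09831475] [-4.33869278  2.18204527  7.8696808 ]
12.1 [ 0.46420955 -0.30612348  0.09836659] [-2.89691527  1.00607473  8.65325463]
0.35 -0.02 [151.09463579 371.56887957]
0.35 0.02 [536.34981013 460.56458552]
0.4 -0.02 [156.35037921 349.83677481]
0.4 0.02 [528.08726233 436.17273409]
0.45 -0.02 [160.63117938 332.22488321]
0.45 0.02 [519.57589314 415.95248267]
```

View pics/w5.png

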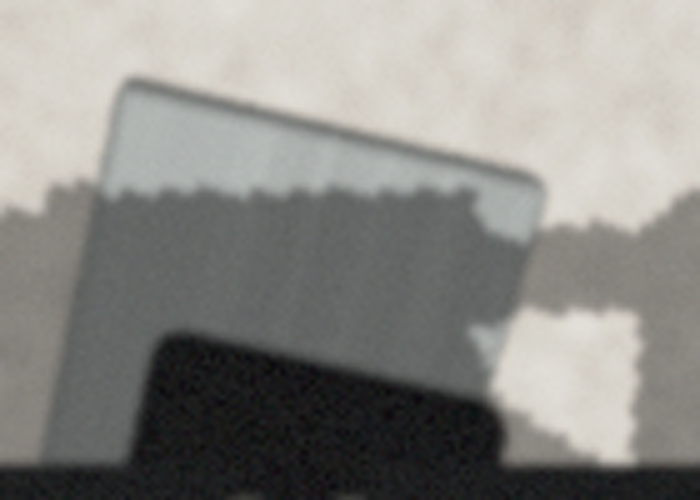

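```bash
python3 -m handwheel '[[[0,0,0,0]]]'
python3 - <<'E'
from plant import readout
from h import *
for i in range(4):
    s=readout.get_state();print(s['time_s'],s['tcp_pos'],s['contact_force'])
    c=vision.get_calibration('wrist');im=vision.capture('wrist')
cv2.imwrite('pics/w6.png',cv2.resize(im[130:230,260:400],None,fx=5,fy=5,interpolation=cv2.INTER_CUBIC))
f=lambda x,y:(260+(x+.5)/5-.5,130+(y+.5)/5-.5)
for p in((128,82),(545,182)):print('foot w5',atz('wrist',*f(*p),.012,c)[:2])
E
```

```text
time_s: 12.2
tcp_pos: [0.4642, -0.3062, 0.0992]
eef_rot: [-66.0, 88.1, 40.7]
contact_force: [-3.5, 2.2, 7.7]
gripper_width: 0.0007
12.2 [ 0.46420786 -0.30615244  0.09918822] [-3.52948024  2.17078482  7.66133586]
12.25 [ 0.46424176 -0.30613327  0.09933333] [-2.49667675  1.66709826  6.72027298]
12.3 [ 0.4642077  -0.30612469  0.09929452] [-2.92439958  0.73072542  7.59279274]
12.35 [ 0.46427246 -0.30613344  0.09930122] [-2.78707829  1.80851456  7.07296648]
foot w5 [ 0.43095977 -0.3419293 ]
foot w5 [ 0.42729428 -0.27484977]
```

```bash
python3 -m handwheel '[[[0,0,-0.01,0]]]'
python3 - <<'E'
from plant import readout
from h import *
for i in range(6):
    s=readout.get_state();print(s['time_s'],s['tcp_pos'],s['contact_force'])
    im=vision.capture('side')
c=vision.get_calibration('wrist');w=vision.capture('wrist')
cv2.imwrite('pics/w7.png',cv2.resize(w[130:230,260:400],None,fx=5,fy=5,interpolation=cv2.INTER_CUBIC))
g=cv2.convertScaleAbs(im[120:170,360:430],alpha=2)
cv2.imwrite('pics/s7.png',cv2.resize(g,None,fx=11,fy=11,interpolation=cv2.INTER_CUBIC))
ex=np.array([.9988,.048,0]);ey=np.array([-.048,.9988,0]);o=np.array([.4645,-.306,0])
for a in(0.35,.4,.45):
  th=a-.4
  for x in(-.122,-.078):
   for y in(-.02,.02):
    hx=x*np.cos(th)-.005*np.sin(th); hz=.095+x*np.sin(th)+.005*np.cos(th)
    print(a,x,y,(proj('side',o+ex*(.1+hx)+ey*y+[0,0,hz])-[360,120])*11)
E
```

```text
time_s: 12.5
tcp_pos: [0.4643, -0.3061, 0.0997]
eef_rot: [-66.8, 88.1, 39.9]
contact_force: [-3.2, 1.1, 6.4]
gripper_width: 0.0007
12.5 [ 0.46425222 -0.30613019  0.09971276] [-3.21975034  1.09828243  6.40744888]
12.55 [ 0.46428617 -0.30612401  0.09983167] [-3.61702979  1.190748    6.26204465]
12.6 [ 0.4642513  -0.30612401  0.09977603] [-3.21084648  0.31425515  7.04831263]
12.65 [ 0.46426918 -0.30613049  0.09977746] [-2.70217058  0.88067148  6.90617411]
12.7 [ 0.46428104 -0.30613642  0.09976477] [-2.49501894  1.71615635  7.28232436]
12.75 [ 0.46425147 -0.30612367  0.09974582] [-2.60806774  1.32386974  6.94726687]
0.35 -0.122 -0.02 [584.33211811 244.8601355 ]
0.35 -0.122 0.02 [544.44738099 330.4426339 ]
0.35 -0.078 -0.02 [418.69886618 214.67362021]
0.35 -0.078 0.02 [375.70707397 298.61361248]
0.4 -0.122 -0.02 [582.75313462 264.47656559]
0.4 -0.122 0.02 [542.96622521 350.20179674]
0.4 -0.078 -0.02 [418.37371298 227.21818294]
0.4 -0.078 0.02 [375.46408242 311.253877  ]
0.45 -0.122 -0.02 [580.03107928 283.74396165]
0.45 -0.122 0.02 [540.31974322 369.59661556]
0.45 -0.078 -0.02 [417.32527618 239.58737858]
0.45 -0.078 0.02 [374.48420392 323.71017946]
```

View pics/s7.png

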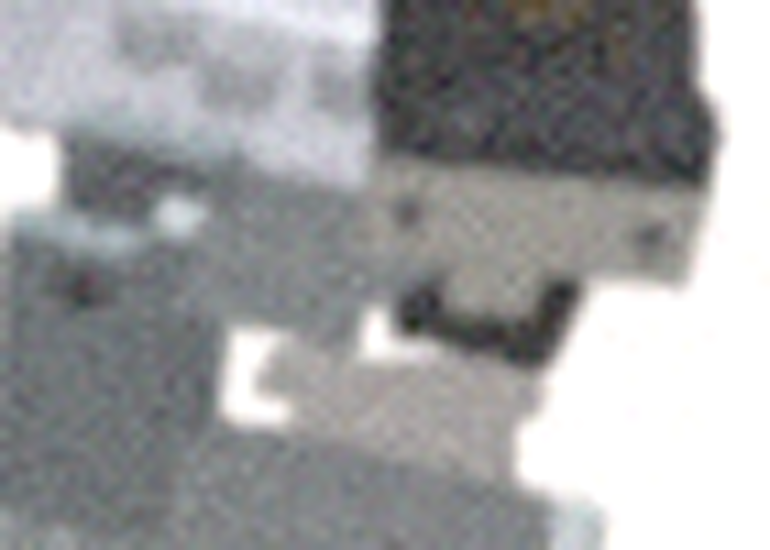

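View pics/w7.png

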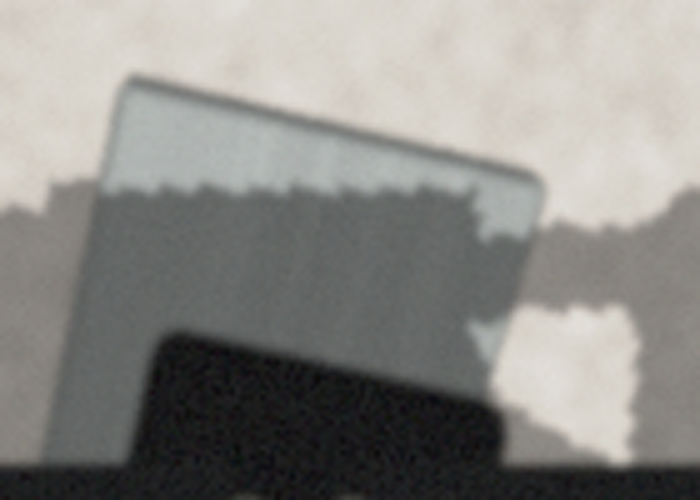

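The side view shows the paddle's lower edge parallel to the foot and index arms, so the lever is level. The TCP holds steady at z=0.0998 with about 7 N, so I'm handing in.

```bash
python3 - <<'E'
from plant import close_job
print(close_job())
E
```

```text
the job is handed in; nothing more can be done
None
```

Both end caps are pressed home, front first and then rear. After that I pushed the enabling lever down to level, and the shut fingers were still holding it there at hand-in, at about 12.8 s of the 40 s allowed.

- **Front cap:** it stopped solid with the fingertips at z = 0.1095 m (0.110 m is home). The wrist and side pictures show no gap under it. The total force on the tool reached about 75 N here, more than I intended but below the 120 N wrist limit.
- **Rear cap:** it stopped solid at z = 0.148 m, which is home, with a force of about 45 N. The side picture shows it seated.
- **Lever:** the fingertips held steady at z = 0.0998 m (level is 0.100 m) with about 7 N, against 8 N expected at level. The deepest reading on the way was about 0.098 m (roughly 0.42 rad), far from the 0.65 rad trip point.
- **Weaker checks:** in the last wrist picture the paddle's edge appeared slightly lower and narrower than the level prediction. I put this down to its rounded corners and calibration error. The gripper hid much of the index arms, so I judged alignment mainly from fingertip height and from the paddle's edge running parallel to the foot in the side picture.

No loose tools or parts were touched as far as I could see. I did not compare their positions before and after.

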